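# Lock the gauge fixture's clamp arm with its clevis pin

### The arm

A 6-joint arm with a two-finger parallel gripper is mounted at the origin on the work surface. World frame = base frame: x ahead of the robot, y to its left, z up, the work surface at z = 0. Lengths are in m, angles in rad, forces in N, time in s.
With the tool pointing down it reaches from about 0.3 to 0.75 m from the base axis. Payload 8.5 kg.
Tool frame: the origin (TCP) lies on the centre line of the jaws, within the pads' length; the fingertips stand 25 mm ahead of it and the grasp point (between the pads) lies 6 mm ahead of it; z points along the fingers, y is the line along which they close (so a half turn about z gives the same grasp; the last joint's range is limited). The gripper opens to 85 mm and grips with 20 to 120 N. Pads are 22 mm wide; open, the fingers measure 114 mm over their backs; the gripper's body (76 mm by 85 mm) begins 54 mm behind the grasp point. The pads swing forward as they close: fully open they stand 13 mm farther back than shut.
Start: joints at [0.993, 0.381, 1.297, -0, 1.464, -0.215], TCP at [0.195, 0.514, 0.256] pointing down, gripper open.
Joint ranges: [-3.11, 3.11], [-0.89, 2.33], [0.22, 2.48], [-1.42, 4.56], [0.17, 2.85], [-2.88, 2.88]. Speed limits (rad/s): [2.39, 2.39, 3.14, 3.14, 3.14, 3.14].

### API

Orientations are given as a unit quaternion [x, y, z, w].
In Python, from bench import arm gives the robot as it stands.
- The arm moves only by the tool play_rows, never from a script. Its arguments are lists of equal length, an entry for each row: "translation": the shift along the tool's x, y, z normalised to -1 to 1, where 1 is 300 mm, a list of three; "rotation": the turn, a rotation vector about the tool's x, y, z normalised to -1 to 1, where 1 is pi/2 rad, a list of three; "jaw": the opening, from 0 (shut) to 1 (fully open). A call has 1 to 20 rows; each row is the pose to reach, as a shift and turn from the pose commanded when the call began, along the tool's axes at that moment; what a row does not reach only later rows make up. A row lasts 1/12 s, in which the tool goes at most 41.7 mm and 7.16 degrees, less where a joint would pass 70% of its speed; a pose out of reach is approached as far as the arm can. A call with a number of a shift or a turn outside -1 to 1 is refused whole. A call with a gripper value outside its range is refused whole. The fingers move at their own pace and stop on an object; "newtons" is the grip in N (left out, the last holds). Time passes only in rows, so rows that repeat a pose let the fingers close. It gives the time, the measured TCP pose, the force, the opening and the grip force at its end, in the units of the state.
- arm.observe(): the state, without advancing time (a new reading comes with each control period).
- arm.snapshot(name): name is "scene" or "top" or "wrist"; returns a dict with "color" (480x640x3 uint8, red, green, blue), "depth" (480x640 float32, m along the optical axis (not along the pixel's ray), 0 where there is no reading), "mtx" (3x3 intrinsics, pixels), "cam_to_world" (4x4, takes a point from camera to world coordinates); the wrist camera has in their place "T_tool_cam" (4x4, takes a point from camera to tool coordinates, whose origin is the TCP and whose axes are the flange's). Camera axes: x right, y down, z forward; pixel columns grow to the right and rows downward; lengths in m; the calibration is good to about 2 mm. A picture is of the moment at which its call begins: read the wrist's pose just before it.
- arm.finish_job(): hands the job in; it is judged then, once.
Trained networks look in a picture, given as the dict that the camera call returned (one of the last four; its "shot" number tells which), for a name from the list of things; names that differ only in an ending like _2 or _b are one class to them, and where a whole thing is asked for, a point or a joint stands for the part that bears it (a point fixed in the world has none). Each returns a list of dicts, best first, with "score" (0 to 1); they miss things now and then, are a little off and sometimes report something else, mostly with a low value. They report only what shows in the picture. A call takes as long as a camera call. They do not tell look-alikes from the thing itself.
- arm.boxes_of(picture, query): "location" ([row, column] in pixels, amid what is visible of it).
- arm.mark_of(picture, query): "location" ([row, column] in pixels: a listed point, or the origin of a listed thing).
The state is a dict: "t": time; "q": joint angles; "dq": joint speeds; "joint_torque": joint torques, N m; "eef_pos": TCP position; "tool_rot": TCP orientation; "ft_force": force on the tool from outside, world axes, zero at the start; "ft_torque": the same for the moment, N m; "grip_width": finger opening in m; "grasp_force": force on a finger pad.
Only numpy, scipy, OpenCV 4.12 (cv2) and the standard library are available. Lean on these libraries where they do the work, as an engineer would, in place of code of your own. Each camera call takes 0.05 s, during which the arm holds its last target. There are 200 camera calls.

### The job

Swing the yellow clamp arm of the inspection fixture fully down between the two upright cheeks and lock it with the red-headed pin. The pin stands upright in the rack but the holes are level: first lay the red pin in the sloping V-rest and let go of it, then take it again across its head and push it, from the side of the fixture towards the V-rest and rack, through cheek, arm and far cheek until its head is fully home against the cheek, and let go. The cheeks stand on an adjusting slide and can be some millimetres off along the arm, so feel for the holes. Leave the other two pins in the rack and the calipers and the magnifier where they are.

Things in the scene. Friction and masses are not known exactly. Their poses are not given: they have to be found in the camera images.
- fixture: Fixed grey base 255x100x8 mm. Origin: on the table below the middle of the clevis holes; y axis: line of the holes; z up. On a stiff, clamped slide stands the clevis head (cheeks, hinge, arm), anywhere within 6 mm of nominal along x, not in the poses: feel for it. Two dark cheeks 46 mm wide (x), 12 thick, top z 83; outer faces y +-24; level 16 mm holes at z 60, 2 mm chamfer on the -y side.
- fixture_hole (a point): Nominal centre of the hole on the outer face of the -y cheek, where the pin enters moving to +y (fixture frame: x 0, y -24, z 60 mm; the true hole is up to 6 mm off along x, never in y or z); axes as the fixture's.
- clamp_arm (a joint): Angle of the yellow arm, rad. 0: level, its hole in line with the cheeks'; grows as it swings up (starts 0.45-0.85); stop at -0.012 (hole 1.7 mm low; the pin's nose lifts it). Hinge at fixture x 140, y 0, z 60 mm; arm 18 mm thick (y) towards -x, hole 140 mm from the hinge, black grip 163-225 mm from it, its top 11 mm above the arm's axis: press there. Stiff, stays put; 4 N at the grip moves it.
- pin_red: The pin to use, 120 mm long: steel shank 14 mm thick, 80 mm long, its nose tapering to 8 mm over the first 10 mm, and a red round head 24 mm thick, 40 mm long. About 0.11 kg. Origin: tip of the nose; z axis from tip to head (head from 80 to 120 mm). Starts upright in one of the rack's holes, tip 15 mm above the table, head standing on the rack's top.
- pin_shoulder (a point): On the red pin's axis at the head's underside, 80 mm from the tip; this face meets the cheek when home.
- rack: Fixed blue rack 70 x 220 x 95 mm with three upright 18 mm holes at y -75, 0, +75 mm. Origin: centre of its underside. Rack and V-rest may be swapped.
- rest_v: Aluminium V trough on a fixed dark stand (foot 70x110x10 mm), sloping 45 degrees. z axis: up the slope, axis of a pin lying in it head uppermost; origin: where that pin's tip lies, on the end stop, 34 mm above the table; y axis: out of the V's open side, up and sideways; x level. V 32 mm wide at its mouth, walls from z 2 to 64 mm, edges at y +7 mm; the head stays free beyond the upper end.
- pin_blue: Same shape of pin with a blue head, in the rack; leave alone.
- pin_white: Same shape of pin with a white head, in the rack; leave alone.
- caliper_digital: Digital caliper 200 mm long lying on the table on the left, 17 mm high; leave alone. Origin: centre of its underside.
- caliper_plain: Plain steel caliper 200 mm long, 17 mm high, beside it; leave alone.
- magnifier: Black magnifier, 92 mm round with a 90 mm handle, lying beyond the fixture; leave alone.
Things that resemble listed ones, but are neither listed nor needed, are in the scene too. There is more than one size of the pin_red; the one meant has the size given above.

How it is judged:
On the way:
1. the red pin lies in the V-rest, let go (x of pin_red in the frame of rest_v between -0.008 and 0.008 m and y of pin_red in the frame of rest_v between -0.008 and 0.008 m and z of pin_red in the frame of rest_v between -0.025 and 0.025 m and angle between the z axis of pin_red and the z axis of rest_v, either way round below 0.15 rad and contact force between the fingers and pin_red below 0.1 N and linear speed of pin_red below 0.02 m/s), for 0.2 s.
At the end, for the whole second after the job is handed in: Clamp arm down (within 0.03 rad of 0); the red pin passes from the -y side through both cheeks and the arm: shoulder within 5 mm of the near cheek's face and 4 mm of the hole's centre, nose beyond the far cheek, axis within 0.09 rad of the hole's, at rest and released (x of pin_shoulder in the frame of fixture_hole between -0.009 and 0.009 m and z of pin_shoulder in the frame of fixture_hole between -0.004 and 0.004 m and y of pin_shoulder in the frame of fixture_hole between -0.005 and 0.003 m and y of pin_red in the frame of fixture_hole above 0.06 m and angle between the z axis of pin_red and the y axis of fixture, either way round below 0.09 rad and value of joint clamp_arm between -0.03 and 0.03 rad and linear speed of pin_red below 0.02 m/s); the robot touches nothing.
It fails at once if the blue pin is pushed, lifted or knocked over (distance of pin_blue from where it was at the start of the episode above 0.02 m).
It fails at once if the white pin is pushed, lifted or knocked over (distance of pin_white from where it was at the start of the episode above 0.02 m).
It fails at once if the digital caliper is pushed, lifted or knocked over (distance of caliper_digital from where it was at the start of the episode above 0.02 m).
It fails at once if the plain caliper is pushed, lifted or knocked over (distance of caliper_plain from where it was at the start of the episode above 0.02 m).
It fails at once if the magnifier is pushed, lifted or knocked over (distance of magnifier from where it was at the start of the episode above 0.02 m).
It also fails if it takes over 72 s, if anything falls off the work surface, if the arm or the gripper's body presses on something with over 40 N, if the wrist force passes 120 N, or if a joint passes its speed limit or range.

## Working session

There is one attempt and no reset: what is moved stays moved. The work goes in short steps, Python scripts to look and compute and a tool call to move; the robot and the scene stay as the last step left them, time stands still between calls to the robot, and variables do not carry over. Pictures are saved under pics/ and viewed, at most 12 in all, crops included, and the job is handed in when it is done.

Besides the shell and the picture viewer there is one more tool, called as a command line: name --argument value ..., lists and objects as JSON in quotes. play_rows: Moves the arm, as the interface text tells. Its arguments: {"type":"object","properties":{"translation":{"type":"array","items":{"type":"array","items":{"type":"number"}}},"rotation":{"type":"array","items":{"type":"array","items":{"type":"number"}}},"jaw":{"type":"array","items":{"type":"number"}},"newtons":{"type":"number"}},"required":["translation","rotation","jaw"]}

```bash
ls; mkdir -p pics
cat > h.py <<'E'
import numpy as np, cv2
from scipy.spatial.transform import Rotation as R
from bench import arm
def snap(n,save=None):
    s=arm.observe(); p=arm.snapshot(n)
    if n=="wrist":
        T=np.eye(4);T[:3,:3]=R.from_quat(s["tool_rot"]).as_matrix();T[:3,3]=s["eef_pos"]
        p["c2w"]=T@np.array(p["T_tool_cam"])
    else: p["c2w"]=np.array(p["cam_to_world"])
    if save: cv2.imwrite(f"pics/{save}.png",p["color"][:,:,::-1])
    return p
def cloud(p):
    d=p["depth"];K=np.array(p["mtx"]);v,u=np.mgrid[0:480,0:640]
    c=np.stack([(u-K[0,2])/K[0,0]*d,(v-K[1,2])/K[1,1]*d,d],-1)
    w=c@p["c2w"][:3,:3].T+p["c2w"][:3,3]; w[d==0]=np.nan
    return w
E
python3 - <<'E'
from h import *
print(arm.observe())
for n in ["scene","top"]:
    p=snap(n,n); w=cloud(p); print(n,p["c2w"].round(3).tolist(),np.array(p["mtx"]).tolist())
    for q in ["pin_red","pin_shoulder","pin_blue","pin_white","rack","rest_v","fixture","fixture_hole","clamp_arm","caliper_digital","magnifier"]:
        for f in ("boxes_of","mark_of"):
            try:
                for r in getattr(arm,f)(p,q)[:3]:
                    l=r["location"]; i,j=[int(np.clip(round(x),0,m)) for x,m in zip(l,(479,639))]
                    print(q,f,round(r["score"],2),np.round(l),w[i,j].round(3))
            except Exception as e: print(q,f,e)
a=cv2.imread("pics/scene.png");b=cv2.imread("pics/top.png")
E
```

```text
pics
{'t': 0.0, 'q': array([ 9.92719733e-01,  3.81209381e-01,  1.29830554e+00, -2.52973648e-05,
        1.46358543e+00, -2.15275675e-01]), 'dq': array([ 9.71667629e-04,  7.43065686e-04,  2.03547748e-07,  3.29758031e-04,
        1.93628446e-04, -4.79820642e-04]), 'joint_torque': array([ 9.86681789e-05, -4.48469174e+01, -2.31263298e+01, -2.72284269e-04,
        4.83468917e-03, -7.87560566e-05]), 'eef_pos': array([0.19503587, 0.51396856, 0.25568946]), 'tool_rot': array([ 1.80405839e-01,  9.83591971e-01, -7.00170669e-04, -2.79654280e-04]), 'ft_force': array([ 0.47539927,  0.61159561, -0.23825326]), 'ft_torque': array([0.03590559, 0.00675305, 0.01215953]), 'grasp_force': 0.0, 'grip_width': 0.0857952101778084}
scene [[0.052, 0.623, -0.78, 1.449], [0.998, -0.049, 0.027, -0.0], [-0.021, -0.781, -0.625, 0.792], [0.0, 0.0, 0.0, 1.0]] [[488.55862422952686, 0.0, 320.9829001846687], [0.0, 488.55862422952686, 237.7656043661301], [0.0, 0.0, 1.0]]
pin_red boxes_of 0.97 [184. 235.] [ 0.381 -0.178  0.126]
pin_red boxes_of 0.65 [210. 253.] [ 0.494 -0.126  0.122]
pin_red boxes_of 0.52 [218. 217.] [ 0.50
[... 3285 characters left out ...]
9. 256.] [0.556 0.162 0.176]
fixture_hole mark_of 0.76 [254. 262.] [0.502 0.155 0.082]
clamp_arm boxes_of 0.85 [224. 254.] [0.569 0.167 0.169]
clamp_arm boxes_of 0.49 [259. 410.] [ 0.484 -0.214  0.138]
clamp_arm boxes_of 0.27 [308. 185.] [0.364 0.363 0.018]
clamp_arm mark_of it knows: caliper_digital, caliper_plain, fixture, fixture_hole, magnifier, pin_blue, pin_red, pin_shoulder, pin_white, rack, rest
caliper_digital boxes_of 0.66 [308. 185.] [0.364 0.363 0.018]
caliper_digital mark_of 0.56 [306. 174.] [0.37  0.394 0.008]
caliper_digital mark_of 0.23 [261. 404.] [ 0.481 -0.206  0.097]
magnifier boxes_of 0.66 [154. 339.] [nan nan nan]
magnifier mark_of 0.7 [160. 344.] [ 0.76  -0.061  0.02 ]
```

View pics/scene.png

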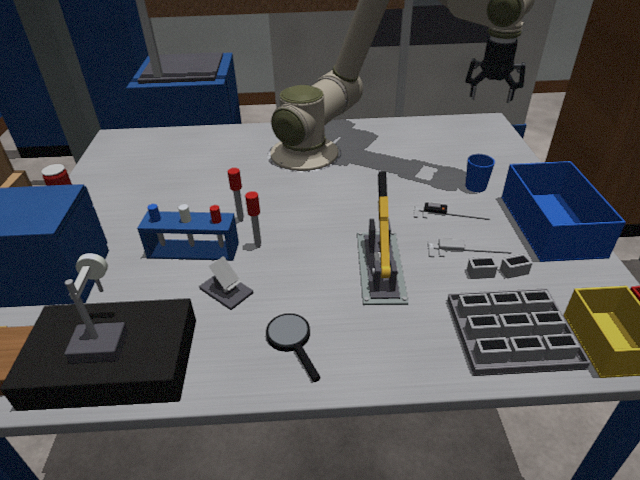

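View pics/top.png

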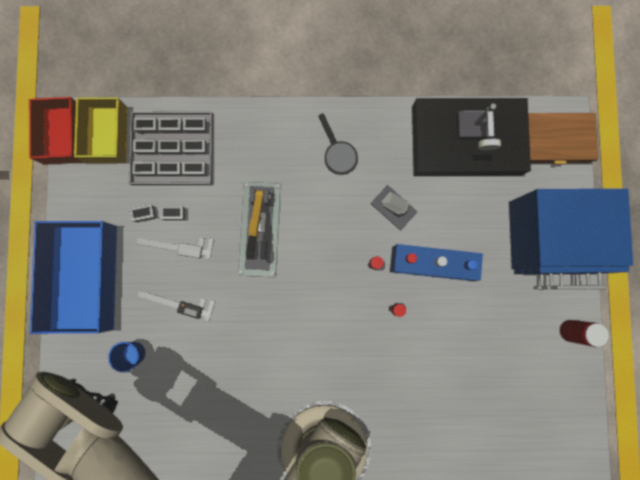

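Scene picture: the rack is at (187,235) with blue (152,213), white (185,213) and red (215,213) pins. Two free-standing red-headed pins at (235,190) and (253,215) are look-alikes. The V-rest is at (227,280) and the fixture at (382,260). The top picture agrees: red in rack (411,258), rest (395,207), fixture (260,229).

```bash
cat >> h.py <<'E'
def go(pos,Rm,base=None):
    """print translation / rotation for play_rows from commanded pose base (pos,R) or the measured one"""
    s=arm.observe()
    p0,R0=(np.array(s["eef_pos"]),R.from_quat(s["tool_rot"])) if base is None else base
    t=R0.inv().apply(np.array(pos)-p0)/0.3; r=(R0.inv()*Rm).as_rotvec()/(np.pi/2)
    print("trans",t.round(4).tolist(),"rot",r.round(4).tolist())
def tool(z,y):
    z=np.array(z,float);z/=np.linalg.norm(z);y=np.array(y,float);y-=z*(y@z);y/=np.linalg.norm(y)
    return R.from_matrix(np.stack([np.cross(y,z),y,z],1))
E
python3 - <<'E'
from h import *
p=snap("wrist"); print(np.array(p["T_tool_cam"]).round(3).tolist(),np.array(p["mtx"])[0,0])
t=snap("top");s=snap("scene")
W=np.concatenate([cloud(t).reshape(-1,3),cloud(s).reshape(-1,3)]);C=np.concatenate([t["color"].reshape(-1,3),s["color"].reshape(-1,3)])
m=(W[:,0]>.36)&(W[:,0]<.75)&(W[:,1]>.09)&(W[:,1]<.23)&(W[:,2]>.005)&(W[:,2]<.3)
W,C=W[m],C[m].astype(int)
yel=(C[:,0]-C[:,2]>60)&(C[:,1]-C[:,2]>30)
blk=(C.max(1)<50)&(W[:,2]>.1)
for n,k in (("yel",yel),("hi black",blk)):
    q=W[k];print(n,len(q),np.percentile(q,[2,50,98],axis=0).round(3).tolist())
    c=q.mean(0);print(c.round(3),np.linalg.svd(q-c,full_matrices=False)[2][0].round(3))
b=W[W[:,2]<.02];print(cv2.minAreaRect((b[:,:2]*1000).astype(np.float32)))
for lo in np.arange(.37,.74,.02):
    k=(W[:,0]>lo)&(W[:,0]<lo+.02)&(W[:,2]>.03)
    if k.sum()>3: print(lo.round(2),k.sum(),np.percentile(W[k][:,1:],[5,95],axis=0).round(3).tolist())
a=np.hstack([cv2.resize(t["color"][170:290,220:300],None,fx=5,fy=5),cv2.resize(s["color"][160:310,345:415],None,fx=4,fy=4)[:600,:400]])
cv2.imwrite("pics/crop.png",a[:,:,::-1])
E
```

```text
[[0.0, -0.946, -0.324, 0.083], [1.0, 0.0, -0.0, -0.0], [0.0, -0.324, 0.946, -0.117], [0.0, 0.0, 0.0, 1.0]] 384.09117392909144
yel 1020 [[0.544, 0.158, 0.06], [0.607, 0.168, 0.12], [0.674, 0.191, 0.183]]
[0.608 0.168 0.122] [-0.698  0.029  0.716]
hi black 220 [[0.491, 0.164, 0.18], [0.521, 0.172, 0.199], [0.544, 0.181, 0.217]]
[0.521 0.172 0.199] [-0.785  0.026  0.619]
((555.1123657226562, 160.46730041503906), (138.1948699951172, 389.7592468261719), 89.87437438964844)
0.47 25 [[0.168, 0.203], [0.182, 0.212]]
0.49 205 [[0.15, 0.042], [0.181, 0.218]]
0.51 265 [[0.149, 0.056], [0.181, 0.209]]
0.53 323 [[0.148, 0.039], [0.194, 0.189]]
0.55 194 [[0.161, 0.04], [0.179, 0.184]]
0.57 280 [[0.156, 0.035], [0.177, 0.167]]
0.59 231 [[0.155, 0.036], [0.176, 0.14]]
0.61 172 [[0.158, 0.06], [0.175, 0.121]]
0.63 285 [[0.143, 0.051], [0.187, 0.102]]
0.65 353 [[0.141, 0.054], [0.188, 0.084]]
0.67 293 [[0.142, 0.033], [0.186, 0.076]]
```

View pics/crop.png

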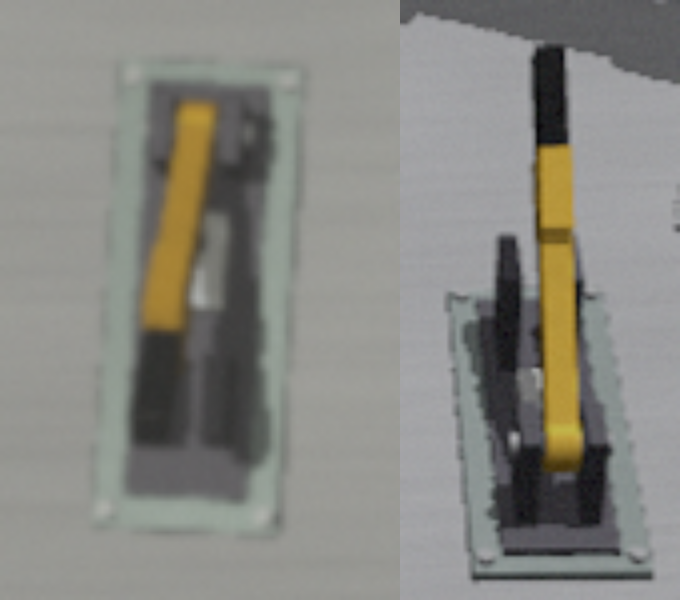

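Run:
```python
from h import *
Rd=tool([0,0,-1],[0,1,0]); go([.40,.27,.40],Rd)
b=(np.array([.40,.27,.40]),Rd); Rt=tool([0,.64,-.77],[0,1,0]); go([.53,.0,.33],Rt,b)
go([.5,-.22,.36],Rd,(np.array([.53,0,.33]),Rt))
```

```text
trans [-0.9271, -0.5187, -0.4789] rot [-0.0, 0.0, -0.231]
trans [-0.4333, -0.9, 0.2333] rot [-0.4415, 0.0, 0.0]
trans [0.1, -0.5, -0.5457] rot [0.4415, 0.0, 0.0]
```

play_rows --translation '[[-0.93, -0.52, -0.48], [-0.93, -0.52, -0.48], [-0.93, -0.52, -0.48], [-0.93, -0.52, -0.48], [-0.93, -0.52, -0.48], [-0.93, -0.52, -0.48], [-0.93, -0.52, -0.48], [-0.93, -0.52, -0.48], [-0.93, -0.52, -0.48], [-0.93, -0.52, -0.48], [-0.93, -0.52, -0.48]]' --rotation '[[0, 0, -0.231], [0, 0, -0.231], [0, 0, -0.231], [0, 0, -0.231], [0, 0, -0.231], [0, 0, -0.231], [0, 0, -0.231], [0, 0, -0.231], [0, 0, -0.231], [0, 0, -0.231], [0, 0, -0.231]]' --jaw '[1, 1, 1, 1, 1, 1, 1, 1, 1, 1, 1]'

```text
t: 3.27
eef_pos: [0.4013, 0.2686, 0.4005]
tool_rot: [0.001, 1.0, 0.0, 0.0]
ft_force: [0.2, 0.5, 0.2]
grip_width: 0.0858
grasp_force: 0.0
```

play_rows --translation '[[-0.43, -0.9, 0.23], [-0.43, -0.9, 0.23], [-0.43, -0.9, 0.23], [-0.43, -0.9, 0.23], [-0.43, -0.9, 0.23], [-0.43, -0.9, 0.23], [-0.43, -0.9, 0.23], [-0.43, -0.9, 0.23], [-0.43, -0.9, 0.23], [-0.43, -0.9, 0.23], [-0.43, -0.9, 0.23]]' --rotation '[[-0.44, 0, 0], [-0.44, 0, 0], [-0.44, 0, 0], [-0.44, 0, 0], [-0.44, 0, 0], [-0.44, 0, 0], [-0.44, 0, 0], [-0.44, 0, 0], [-0.44, 0, 0], [-0.44, 0, 0], [-0.44, 0, 0]]' --jaw '[1, 1, 1, 1, 1, 1, 1, 1, 1, 1, 1]'

```text
t: 4.18
eef_pos: [0.5292, 0.001, 0.3314]
tool_rot: [-0.001, 0.941, 0.339, -0.001]
ft_force: [0.7, 0.0, 0.4]
grip_width: 0.0855
grasp_force: 0.0
```

```bash
cat > m.py <<'E'
from h import *
import pickle,sys
def look(n,qs):
    p=snap("wrist",n); w=cloud(p); print(arm.observe()["t"],arm.observe()["eef_pos"])
    for q in qs:
        for f in ("boxes_of","mark_of"):
            try:
                for r in getattr(arm,f)(p,q)[:3]:
                    l=r["location"]; i,j=[int(np.clip(round(x),0,m)) for x,m in zip(l,(479,639))]
                    print(q,f,round(r["score"],2),np.round(l),w[i,j].round(4))
            except Exception as e: pass
    pickle.dump((p["color"],w,np.array(p["mtx"]),p["c2w"]),open(n+".pkl","wb"))
look(sys.argv[1],sys.argv[2:])
E
python3 m.py w1 fixture fixture_hole clamp_arm
```

```text
4.2333 [0.52913577 0.00117312 0.33176423]
fixture boxes_of 0.93 [202. 270.] [0.5679 0.1762 0.0129]
fixture_hole boxes_of 0.9 [203. 276.] [0.5688 0.1813 0.0189]
fixture_hole mark_of 0.82 [169. 272.] [0.5189 0.1574 0.051 ]
clamp_arm boxes_of 0.58 [220. 341.] [0.553  0.1608 0.164 ]
```

View pics/w1.png

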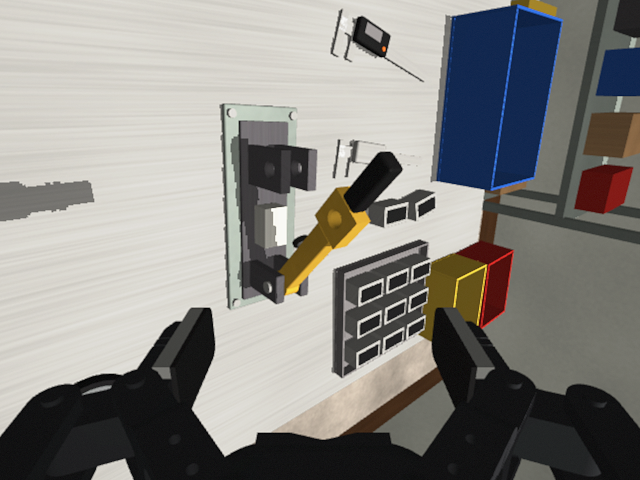

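The wrist picture shows the -y cheek with its hole near (270,168), the hinge near (268,288), and the raised yellow arm with its black grip near (375,180).

Run:
```python
from h import *
import pickle
C,W,K,T=pickle.load(open("w1.pkl","rb"));C=C.astype(int)
reg=np.zeros((480,640),bool);reg[95:318,210:310]=1
b=reg&(abs(W[...,2]-.008)<.004)&(C[...,1]>120)&(C[...,1]-C[...,0]>8)
print(b.sum())
r=cv2.minAreaRect((W[b][:,:2]*1000).astype(np.float32));print(r)
# edge lines: base y-edges direction via PCA of boundary
box=cv2.boxPoints(r);print(box.round(1).tolist())
a=np.deg2rad(r[2]); L=r[1]; 
e=np.array([np.cos(a),np.sin(a)]) if L[0]>L[1] else np.array([-np.sin(a),np.cos(a)])
if e[0]<0:e=-e
n=np.array([-e[1],e[0]]);c=np.array(r[0])/1000;print("x axis",e,"yaw",np.arctan2(e[1],e[0]))
q=W[reg]; l=np.stack([(q[:,:2]-c)@e,(q[:,:2]-c)@n,q[:,2]],1)
# cheeks (hole end): top
for nm,k in (("top",(l[:,2]>.078)&(l[:,2]<.088)&(l[:,0]<0)),("-y face",(l[:,2]>.03)&(l[:,2]<.08)&(l[:,1]<-.015)&(l[:,1]>-.035)&(l[:,0]<0))):
    print(nm,k.sum(),np.percentile(l[k],[1,10,50,90,99],axis=0).round(4).tolist())
cr=cv2.resize(C[140:210,230:330].astype(np.uint8),None,fx=8,fy=8,interpolation=cv2.INTER_CUBIC)
cv2.imwrite("pics/w1c.png",cr[:,:,::-1])
# black grip & yellow
R2=np.zeros((480,640),bool);R2[140:300,270:410]=1
y=R2&(C[...,0]-C[...,2]>60)&(W[...,2]>.07)&(W[...,0]<.72);k=R2&(C.max(2)<45)&(W[...,2]>.12)
for m in(y,k):
    q=W[m];L=np.stack([(q[:,:2]-c)@e,(q[:,:2]-c)@n,q[:,2]],1);print(m.sum(),np.percentile(L,[1,50,99],axis=0).round(4).tolist(),np.linalg.svd(L-L.mean(0),full_matrices=False)[2][0].round(3))
```

```text
3270
((578.2960205078125, 168.05099487304688), (99.2872314453125, 253.18629455566406), 86.70640563964844)
[[449.1000061035156, 125.80000305175781], [701.7999877929688, 111.19999694824219], [707.5, 210.3000030517578], [454.79998779296875, 224.89999389648438]]
x axis [ 0.99834825 -0.05745241] yaw -0.057484065813251446
top 676 [[-0.0826, -0.0244, 0.0782], [-0.0785, -0.0236, 0.0796], [-0.0598, -0.0165, 0.0818], [-0.0416, 0.0132, 0.0828], [-0.0377, 0.0152, 0.0835]]
-y face 1047 [[-0.0832, -0.0246, 0.0306], [-0.0798, -0.0242, 0.0348], [-0.0603, -0.0236, 0.0528], [-0.0409, -0.0206, 0.0756], [-0.0039, -0.0154, 0.0795]]
3361 [[-0.0527, -0.0096, 0.0723], [-0.0045, -0.0081, 0.1405], [0.0854, 0.0086, 0.1831]] [ 0.752  0.004 -0.659]
1740 [[-0.0913, -0.0098, 0.1691], [-0.0669, -0.0081, 0.1978], [-0.0377, 0.0061, 0.2169]] [ 0.757 -0.046 -0.652]
```

View pics/w1c.png

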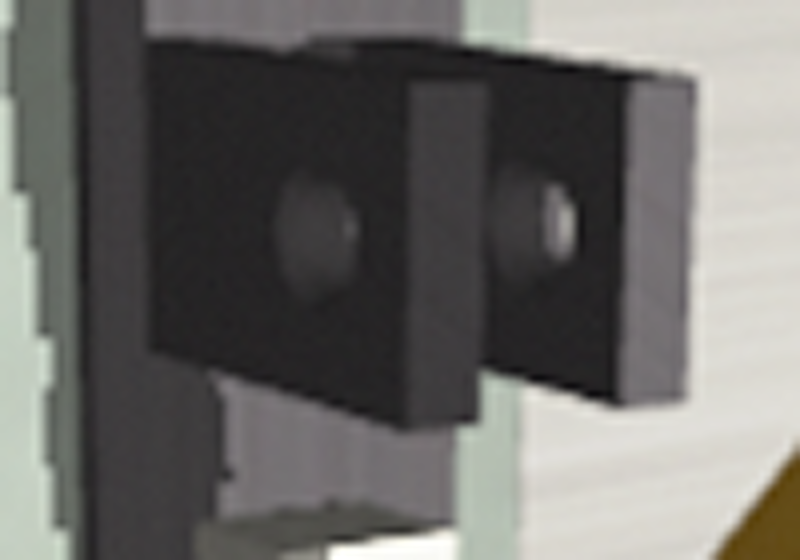

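play_rows --translation '[[0.1, -0.5, -0.55], [0.1, -0.5, -0.55], [0.1, -0.5, -0.55], [0.1, -0.5, -0.55], [0.1, -0.5, -0.55], [0.1, -0.5, -0.55], [0.1, -0.5, -0.55], [0.1, -0.5, -0.55], [0.1, -0.5, -0.55]]' --rotation '[[0.44, 0, 0], [0.44, 0, 0], [0.44, 0, 0], [0.44, 0, 0], [0.44, 0, 0], [0.44, 0, 0], [0.44, 0, 0], [0.44, 0, 0], [0.44, 0, 0]]' --jaw '[1, 1, 1, 1, 1, 1, 1, 1, 1]'

```text
t: 5.23
eef_pos: [0.4998, -0.2202, 0.3625]
tool_rot: [-0.0, 1.0, 0.001, -0.0]
ft_force: [-0.1, -0.7, -0.2]
grip_width: 0.0855
grasp_force: 0.0
```

```bash
python3 m.py w2 pin_red pin_shoulder rack rest_v pin_white
```

```text
5.2833 [ 0.49981254 -0.22033129  0.36247326]
pin_red boxes_of 0.85 [ 29. 367.] [ 0.3659 -0.1873  0.1572]
pin_red boxes_of 0.83 [173. 422.] [ 0.4743 -0.1371  0.1585]
pin_red boxes_of 0.57 [181. 322.] [ 0.486  -0.2211  0.1344]
pin_red mark_of 0.94 [164. 325.] [ 0.4768 -0.2181  0.0944]
pin_red mark_of 0.92 [156. 397.] [ 0.4744 -0.1386  0.0532]
pin_red mark_of 0.79 [ 50. 355.] [ 0.3749 -0.1922  0.1098]
pin_shoulder boxes_of 0.94 [168. 424.] [ 0.4703 -0.1354  0.1571]
pin_shoulder boxes_of 0.93 [ 26. 366.] [ 0.3641 -0.1883  0.1587]
pin_shoulder boxes_of 0.79 [186. 320.] [ 0.4908 -0.2229  0.1333]
pin_shoulder mark_of 0.97 [180. 321.] [ 0.4854 -0.222   0.1328]
pin_shoulder mark_of 0.94 [167. 418.] [ 0.4694 -0.1407  0.1578]
pin_shoulder mark_of 0.94 [ 34. 365.] [ 0.3694 -0.1889  0.1585]
rack boxes_of 0.94 [155. 253.] [ 0.4679 -0.2895  0.0948]
rack mark_of 0.6 [158. 264.] [ 0.4709 -0.2787  0.095 ]
rest_v boxes_of 0.88 [291. 342.] [ 0.6432 -0.1959  0.0473]
rest_v boxes_of 0.58 [243. 610.] [0.5909 0.1519 0.0147]
rest_v boxes_of 0.23 [306. 639.] [0.6471 0.1552 0.0779]
rest_v mark_of 0.64 [295. 356.] [ 0.655  -0.177   0.0358]
pin_white boxes_of 0.79 [170. 242.] [ 0.476  -0.2931  0.1345]
pin_white mark_of 0.78 [156. 260.] [ 0.4689 -0.2826  0.0948]
```

View pics/w2.png

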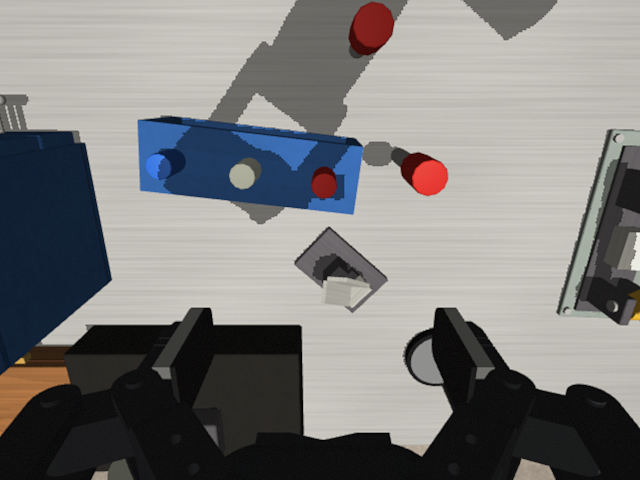

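Crop: the -y cheek's hole is centred on the cheek width. w2: the red rack pin's head is at (323,182), white (243,174), blue (163,165), the rest at (342,272) with its trough at (345,292), and the tall decoy head at (428,177).

Run:
```python
from h import *
import pickle
C,W,K,T=pickle.load(open("w2.pkl","rb"));C=C.astype(int)
reg=np.zeros((480,640),bool);reg[220:320,285:395]=1
f=reg&(W[...,2]>.005)&(W[...,2]<.016); r=cv2.minAreaRect((W[f][:,:2]*1000).astype(np.float32));print("foot",f.sum(),r,cv2.boxPoints(r).round(1).tolist())
g=reg&(W[...,2]>.02); P=W[g];col=C[g];print(len(P),P.min(0),P.max(0))
for lo in np.arange(.02,.1,.008):
    k=(P[:,2]>=lo)&(P[:,2]<lo+.008)
    if k.sum()>5: print(lo.round(3),k.sum(),P[k].mean(0).round(4),np.percentile(P[k][:,:2],[2,98],axis=0).round(3).tolist(),col[k].mean(0).round())
# plane normals
br=g&(C.min(2)>110); 
dx=np.roll(W,-2,1)-np.roll(W,2,1);dy=np.roll(W,-2,0)-np.roll(W,2,0);N=np.cross(dy,dx);N/=np.linalg.norm(N,axis=2)[...,None]
for i in range(256,316,6): print(i,[(j,W[i,j].round(3).tolist(),N[i,j].round(2).tolist(),int(C[i,j].mean())) for j in range(312,380,8) if g[i,j]])
h=np.zeros((480,640),bool);h[150:215,300:350]=1
k=h&(W[...,2]>.13)&(C[...,0]-C[...,1]>40);print("red head",k.sum(),cv2.minEnclosingCircle((W[k][:,:2]*1000).astype(np.float32)),W[k][:,2].mean())
rk=(abs(W[...,2]-.095)<.004)&(C[...,2]-C[...,0]>40);rk[:,:130]=0;rk[:,370:]=0;print("rack",cv2.minAreaRect((W[rk][:,:2]*1000).astype(np.float32)))
cv2.imwrite("pics/w2c.png",cv2.resize(C[220:320,280:400].astype(np.uint8),None,fx=6,fy=6,interpolation=cv2.INTER_CUBIC)[:,:,::-1])
```

```text
foot 2485 ((633.98974609375, -196.1488037109375), (110.01461029052734, 70.57076263427734), 47.47983169555664) [[570.7999877929688, -212.8000030517578], [622.7999877929688, -260.5], [697.2000122070312, -179.5], [645.2000122070312, -131.8000030517578]]
1540 [ 0.60654005 -0.22219988  0.02002265] [ 0.66987225 -0.15922865  0.08508688]
0.02 148 [ 0.6278 -0.1907  0.0234] [[0.611, -0.218], [0.647, -0.17]] [58. 56. 56.]
0.028 219 [ 0.6405 -0.1867  0.0328] [[0.611, -0.218], [0.661, -0.166]] [133. 131. 125.]
0.036 341 [ 0.643  -0.1853  0.0399] [[0.612, -0.216], [0.667, -0.162]] [141. 139. 132.]
0.044 208 [ 0.634  -0.1949  0.0468] [[0.613, -0.209], [0.662, -0.167]] [121. 119. 114.]
0.052 121 [ 0.6382 -0.1958  0.0561] [[0.624, -0.206], [0.657, -0.172]] [166. 163. 154.]
0.06 137 [ 0.6334 -0.2023  0.064 ] [[0.62, -0.212], [0.652, -0.178]] [166. 164. 154.]
0.068 202 [ 0.6249 -0.2099  0.0723] [[0.611, -0.221], [0.645, -0.183]] [168. 166. 156.]
0.076 157 [ 0.623  -0.2088  0.0793] [[0.608, -0.222], [0.64, -0.189]] [179. 177. 167.]
0.084 7 [ 0.6183 -0.2019  0.0846] [[0.609, -0.221], [0.638, -0.194]] [18
[... 1324 characters left out ...]
38], [-0.56, -0.65, 0.51], 184)]
298 [(328, [0.638, -0.214, 0.075], [-0.01, 0.78, 0.63], 161), (336, [0.645, -0.204, 0.062], [-0.06, 0.8, 0.6], 164), (344, [0.653, -0.193, 0.047], [-0.01, 0.78, 0.63], 166), (352, [0.66, -0.182, 0.034], [-0.38, -0.47, 0.79], 180), (360, [0.657, -0.172, 0.04], [0.56, 0.66, 0.49], 196)]
304 [(336, [0.652, -0.204, 0.065], [0.63, -0.68, 0.38], 161), (344, [0.66, -0.193, 0.051], [0.81, 0.17, 0.57], 163), (352, [0.666, -0.182, 0.04], [0.12, -0.01, 0.99], 186)]
310 []
red head 514 ((489.68267822265625, -219.6750030517578), 11.8749418258667) 0.13427047575492576
rack ((481.30047607421875, -294.19464111328125), (219.8264923095703, 70.37762451171875), 83.35678100585938)
```

View pics/w2c.png

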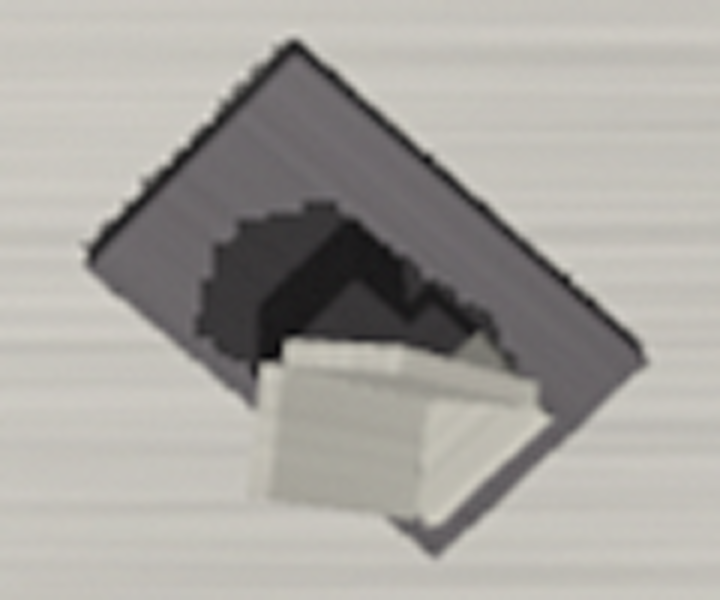

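The rest crop shows the trough sloping down to the lower right (towards +x,+y) along the foot's long side, with the end stop at the lower right near (480,440). The foot's centre line gives the rest axis.

```bash
cat >> h.py <<'E'
u=np.array([.676,.737,0])/np.hypot(.676,.737); Z=np.array([0,0,1.])
zr=(Z-u)/2**.5; yr=(Z+u)/2**.5; xr=np.cross(yr,zr)
TY=np.array([u[1],-u[0],0])   # tool y
pin=np.array([.4898,-.2197,0])
ex=np.array([.99835,-.05745,0]); ey=np.array([.05745,.99835,0]); hole=np.array([.5167,.1476,.060])
E
python3 - <<'E'
from h import *
import pickle
C,W,K,T=pickle.load(open("w2.pkl","rb"))
c=np.array([.634,-.1961,.034])
E=W[292:303,352:362].reshape(-1,3); E=E[E[:,2]>.03]; k=(E-c)@zr; print("stop z_r",np.percentile(k,[10,50,90]).round(4))
# O=c+s*u, O·zr offset = -s/sqrt2
s=-np.median(k)*2**.5; O=c+s*u; print("O",O.round(4),"s",s)
g=W[284:303,328:347].reshape(-1,3)
for sg in(1,-1):
    n=(yr+sg*xr)/2**.5; print(sg,np.percentile((g-O)@n,[10,50,90]).round(4))
l=W[275:306,325:370].reshape(-1,3); l=(l-O)@np.stack([xr,yr,zr],1); l=l[(abs(l)<.09).all(1)]; 
m=(l[:,2]>5e-3)&(l[:,1]>.003);print("edges x,y,z",np.percentile(l[m],[1,50,99],axis=0).round(4).tolist())
Rg=tool(-Z,TY); G=pin+Z*.127
b=None
go(G+Z*.11,Rg);
E
```

```text
stop z_r [-0.02   -0.0184 -0.0174]
O [ 0.6516 -0.1769  0.034 ] s 0.02599262441403749
1 [nan nan nan]
-1 [nan nan nan]
edges x,y,z [[-0.0218, 0.0031, 0.0062], [-0.0, 0.0055, 0.0379], [0.0195, 0.0079, 0.0649]]
trans [0.033, 0.0055, 0.4194] rot [0.0, -0.0001, 1.4726]
```

play_rows --translation '[[0.03, 0, 0.3], [0.03, 0, 0.3], [0.03, 0, 0.3], [0.03, 0, 0.3], [0.03, 0, 0.3], [0.03, 0, 0.3], [0.03, 0, 0.3], [0.03, 0, 0.3], [0.03, 0, 0.3], [0.03, 0, 0.3], [0.03, 0, 0.3], [0.03, 0, 0.3]]' --rotation '[[0, 0, 0.9], [0, 0, 0.9], [0, 0, 0.9], [0, 0, 0.9], [0, 0, 0.9], [0, 0, 0.9], [0, 0, 0.9], [0, 0, 0.9], [0, 0, 0.9], [0, 0, 0.9], [0, 0, 0.9], [0, 0, 0.9]]' --jaw '[0.6, 0.6, 0.6, 0.6, 0.6, 0.6, 0.6, 0.6, 0.6, 0.6, 0.6, 0.6]'

```text
t: 6.78
eef_pos: [0.4907, -0.2214, 0.2728]
tool_rot: [0.652, 0.758, 0.0, -0.0]
ft_force: [-0.7, 0.9, 0.5]
grip_width: 0.0512
grasp_force: 0.0
```

Run:
```python
from h import *
Rg=tool(-Z,TY); G=pin+Z*.127
go(G+Z*.06,Rg); go(G,Rg); print(arm.observe()["q"])
```

```text
trans [0.0061, -0.0021, 0.2862] rot [0.0, -0.0001, 0.5684]
trans [0.0061, -0.0021, 0.4862] rot [0.0, -0.0001, 0.5684]
[-6.43963989e-01  3.48628900e-01  1.29875712e+00  7.71193711e-05
  1.49422017e+00 -7.94553192e-01]
```

play_rows --translation '[[0.006, -0.002, 0.2], [0.006, -0.002, 0.2], [0.006, -0.002, 0.2], [0.006, -0.002, 0.2], [0.006, -0.002, 0.2], [0.006, -0.002, 0.2], [0.006, -0.002, 0.2], [0.006, -0.002, 0.2], [0.006, -0.002, 0.3], [0.006, -0.002, 0.4], [0.006, -0.002, 0.486], [0.006, -0.002, 0.486], [0.006, -0.002, 0.486], [0.006, -0.002, 0.486], [0.006, -0.002, 0.486], [0.006, -0.002, 0.486], [0.006, -0.002, 0.486], [0.006, -0.002, 0.486]]' --rotation '[[0, 0, 0.568], [0, 0, 0.568], [0, 0, 0.568], [0, 0, 0.568], [0, 0, 0.568], [0, 0, 0.568], [0, 0, 0.568], [0, 0, 0.568], [0, 0, 0.568], [0, 0, 0.568], [0, 0, 0.568], [0, 0, 0.568], [0, 0, 0.568], [0, 0, 0.568], [0, 0, 0.568], [0, 0, 0.568], [0, 0, 0.568], [0, 0, 0.568]]' --jaw '[0.6, 0.6, 0.6, 0.6, 0.6, 0.6, 0.6, 0.6, 0.6, 0.6, 0.6, 0.6, 0, 0, 0, 0, 0, 0]' --newtons 50

```text
t: 8.28
eef_pos: [0.4905, -0.2202, 0.1288]
tool_rot: [0.914, 0.406, 0.001, 0.002]
ft_force: [0.1, -0.0, 7.0]
grip_width: 0.0224
grasp_force: 49.6
```

Run:
```python
from h import *
O=np.array([.6516,-.1769,.034])
s=arm.observe();print(s["eef_pos"],s["grip_width"])
Rg=tool(-Z,TY); G=pin+Z*.127
go(G+Z*.16,Rg)
Rr=tool(-zr,TY); T=O+zr*(.112+.004); 
base=(G+Z*.16,Rg)
go(T+yr*.09,Rr,base)
b2=(T+yr*.09,Rr); go(T,Rr,b2)
```

```text
[ 0.49054448 -0.22023257  0.12882183] 0.022425414829509875
trans [-0.0002, -0.001, -0.5273] rot [0.0024, -0.0002, 0.0049]
trans [0.4084, 0.301, 0.3578] rot [-0.0, 0.5, 0.0]
trans [-0.3, 0.0, 0.0] rot [0.0, 0.0, 0.0]
```

play_rows --translation '[[0, 0, -0.1], [0, 0, -0.2], [0, 0, -0.3], [0, 0, -0.4], [0, 0, -0.527], [0, 0, -0.527], [0, 0, -0.527], [0, 0, -0.527]]' --rotation '[[0, 0, 0], [0, 0, 0], [0, 0, 0], [0, 0, 0], [0, 0, 0], [0, 0, 0], [0, 0, 0], [0, 0, 0]]' --jaw '[0, 0, 0, 0, 0, 0, 0, 0]'

```text
t: 8.95
eef_pos: [0.4895, -0.2195, 0.2848]
tool_rot: [0.914, 0.406, -0.0, -0.0]
ft_force: [-0.2, 0.3, -1.4]
grip_width: 0.0228
grasp_force: 49.5
```

play_rows --translation '[[0.2, 0.15, 0.05], [0.408, 0.301, 0.1], [0.408, 0.301, 0.15], [0.408, 0.301, 0.2], [0.408, 0.301, 0.25], [0.408, 0.301, 0.3], [0.408, 0.301, 0.358], [0.408, 0.301, 0.358], [0.408, 0.301, 0.358], [0.408, 0.301, 0.358], [0.408, 0.301, 0.358], [0.408, 0.301, 0.358]]' --rotation '[[0, 0.1, 0], [0, 0.2, 0], [0, 0.3, 0], [0, 0.4, 0], [0, 0.5, 0], [0, 0.5, 0], [0, 0.5, 0], [0, 0.5, 0], [0, 0.5, 0], [0, 0.5, 0], [0, 0.5, 0], [0, 0.5, 0]]' --jaw '[0, 0, 0, 0, 0, 0, 0, 0, 0, 0, 0, 0]'

```text
t: 9.95
eef_pos: [0.6393, -0.1892, 0.1792]
tool_rot: [0.844, 0.376, 0.35, -0.154]
ft_force: [0.8, -0.6, -1.5]
grip_width: 0.0224
grasp_force: 49.7
```

Run:
```python
from h import *
O=np.array([.6516,-.1769,.034])
p=snap("wrist","w3");w=cloud(p)
s=arm.observe();print(s["eef_pos"],s["grip_width"],s["q"].round(2))
Rr=tool(-zr,TY); T=O+zr*(.112+.004); go(T,Rr)
Tr=R.from_quat(s["tool_rot"]);t0=s["eef_pos"]
l=Tr.inv().apply(w.reshape(-1,3)-t0).reshape(w.shape)
# shank points in tool frame: z 0.03..0.11 near axis
m=(abs(l[...,0])<.03)&(abs(l[...,1])<.02)&(l[...,2]>.04)&(l[...,2]<.112)
m&=(np.indices(m.shape)[0]<420)
for a in np.arange(.04,.112,.012):
    k=m&(l[...,2]>=a)&(l[...,2]<a+.012);print(a.round(3),k.sum(),np.percentile(l[k][:,:2],[3,50,97],axis=0).round(4).tolist() if k.sum()>3 else '')
```

```text
[ 0.63923697 -0.18916686  0.17898327] 0.023149870691452048 [-0.72  0.62  1.32  0.82  1.3  -0.26]
trans [-0.3007, 0.0005, -0.0038] rot [-0.0026, 0.0003, 0.0046]
0.04 178 [[0.0035, -0.0054], [0.0065, 0.0004], [0.0075, 0.0059]]
0.052 256 [[0.0017, -0.0062], [0.0063, 0.0001], [0.0075, 0.0067]]
0.064 217 [[0.0017, -0.0061], [0.0064, -0.0002], [0.0074, 0.0066]]
0.076 176 [[0.0015, -0.0064], [0.0062, -0.0002], [0.0074, 0.0064]]
0.088 161 [[0.0014, -0.0064], [0.0062, 0.0003], [0.0074, 0.0062]]
0.1 54 [[0.0014, -0.0067], [0.0063, -0.0007], [0.0071, 0.006]]
0.112 0
```

View pics/w3.png

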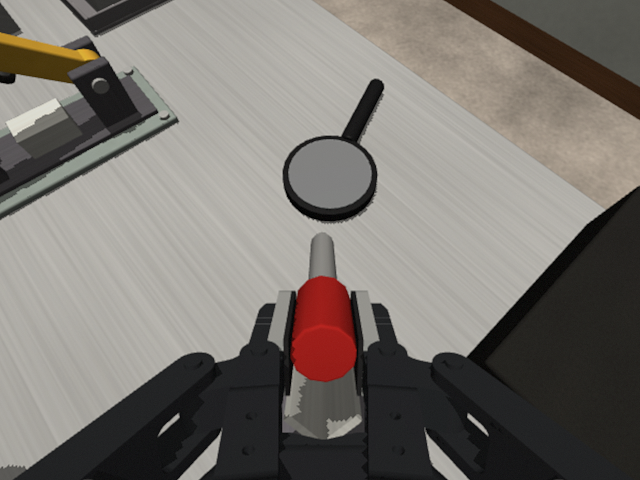

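The red pin sits aligned in the jaws (head at (322,330), nose at (322,245)), with the rest hidden below. I'll lower it into the V.

play_rows --translation '[[-0.08, 0, 0], [-0.16, 0, 0], [-0.2, 0, 0], [-0.23, 0, 0], [-0.25, 0, 0], [-0.265, 0, 0], [-0.275, 0, 0], [-0.285, 0, 0], [-0.292, 0, 0], [-0.292, 0, 0]]' --rotation '[[0, 0, 0], [0, 0, 0], [0, 0, 0], [0, 0, 0], [0, 0, 0], [0, 0, 0], [0, 0, 0], [0, 0, 0], [0, 0, 0], [0, 0, 0]]' --jaw '[0, 0, 0, 0, 0, 0, 0, 0, 0, 0]'

```text
t: 10.83
eef_pos: [0.5974, -0.2354, 0.1158]
tool_rot: [0.844, 0.375, 0.35, -0.155]
ft_force: [-1.1, 0.9, -0.6]
grip_width: 0.0226
grasp_force: 49.7
```

play_rows --translation '[[-0.003, 0, 0], [-0.006, 0, 0], [-0.009, 0, 0], [-0.009, 0, 0]]' --rotation '[[0, 0, 0], [0, 0, 0], [0, 0, 0], [0, 0, 0]]' --jaw '[0, 0, 0, 0]'

```text
t: 11.17
eef_pos: [0.5964, -0.2368, 0.1143]
tool_rot: [0.844, 0.375, 0.35, -0.155]
ft_force: [3.1, 0.4, 1.2]
grip_width: 0.0226
grasp_force: 49.6
```

play_rows --translation '[[0, 0, 0], [0, 0, 0], [0, 0, 0], [0, 0, 0], [0, 0, 0], [0, 0, -0.1], [0, 0, -0.2], [0, 0, -0.3], [0, 0, -0.4], [0, 0, -0.4], [0, 0, -0.4]]' --rotation '[[0, 0, 0], [0, 0, 0], [0, 0, 0], [0, 0, 0], [0, 0, 0], [0, 0, 0], [0, 0, 0], [0, 0, 0], [0, 0, 0], [0, 0, 0], [0, 0, 0]]' --jaw '[0.6, 0.6, 0.6, 0.6, 0.6, 0.6, 0.6, 0.6, 0.6, 0.6, 0.6]'

```text
t: 12.08
eef_pos: [0.5389, -0.3007, 0.1995]
tool_rot: [0.845, 0.375, 0.35, -0.154]
ft_force: [-0.3, 0.5, -0.3]
grip_width: 0.0512
grasp_force: 0.0
```

```bash
cat >> h.py <<'E'
O=np.array([.6516,-.1769,.034])
def pincheck():
    p=snap("wrist");w=cloud(p);C=p["color"].astype(int)
    k=(C[...,0]-C[...,1]>50)&(np.linalg.norm(w-(O+zr*.1),axis=2)<.06)
    l=(w[k]-O)@np.stack([xr,yr,zr],1);print("head in rest frame",k.sum(),np.percentile(l,[2,50,98],axis=0).round(4).tolist())
E
python3 - <<'E'
from h import *
pincheck()
print(arm.observe()["eef_pos"])
t=arm.observe()
# next: press start pose
hinge=hole+ex*.140+ey*.024
Rp=tool(-Z,ex)
def P(th,r=.197,lift=0): 
    c=hinge+ex*(-r*np.cos(th)+.011*np.sin(th))+Z*(r*np.sin(th)+.011*np.cos(th)); c=c.copy(); return c+Z*(.025+lift)
print(P(.716),P(0),P(-.012))
go(np.array([.55,-.02,.35]),Rp)
b=(np.array([.55,-.02,.35]),Rp);go(P(.716,lift=.05),Rp,b)
b=(P(.716,lift=.05),Rp)
for th in (.7,.6,.5,.4,.3,.2,.1,.05,0,-.012,-.03): print(th,end=" ");go(P(th),Rp,b)
E
```

```text
head in rest frame 1406 [[-0.0105, -0.0099, 0.0854], [-0.0002, 0.0043, 0.1191], [0.0104, 0.0116, 0.1208]]
[ 0.53904864 -0.29968334  0.19840988]
[0.51667707 0.17164106 0.22260413] [0.46117285 0.17483505 0.096     ] [0.46105523 0.17484182 0.09363526]
trans [0.8633, -0.5987, 0.1489] rot [0.1692, -0.4804, -0.409]
trans [0.6314, -0.1476, 0.258] rot [0.0, 0.0, 0.0]
0.7 trans [-0.0, -0.0073, 0.1743] rot [0.0, 0.0, 0.0]
0.6 trans [-0.0, -0.0499, 0.2243] rot [0.0, 0.0, 0.0]
0.5 trans [-0.0, -0.0874, 0.2783] rot [0.0, 0.0, 0.0]
0.4 trans [-0.0, -0.1192, 0.3359] rot [0.0, 0.0, 0.0]
0.3 trans [0.0, -0.1452, 0.3963] rot [0.0, 0.0, 0.0]
0.2 trans [0.0, -0.1649, 0.459] rot [0.0, 0.0, 0.0]
0.1 trans [-0.0, -0.1784, 0.5233] rot [0.0, 0.0, 0.0]
0.05 trans [-0.0, -0.1827, 0.5559] rot [0.0, 0.0, 0.0]
0 trans [0.0, -0.1853, 0.5887] rot [0.0, 0.0, 0.0]
-0.012 trans [-0.0, -0.1857, 0.5966] rot [0.0, 0.0, 0.0]
-0.03 trans [0.0, -0.1861, 0.6084] rot [0.0, 0.0, 0.0]
```

play_rows --translation '[[0.1, 0, -0.1], [0.2, 0, -0.2], [0.3, 0, -0.3], [0.5, -0.2, -0.15], [0.863, -0.599, 0.149], [0.863, -0.599, 0.149], [0.863, -0.599, 0.149], [0.863, -0.599, 0.149], [0.863, -0.599, 0.149], [0.863, -0.599, 0.149], [0.863, -0.599, 0.149], [0.863, -0.599, 0.149], [0.863, -0.599, 0.149], [0.863, -0.599, 0.149]]' --rotation '[[0, 0, 0], [0, 0, 0], [0, 0, 0], [0.169, -0.48, -0.409], [0.169, -0.48, -0.409], [0.169, -0.48, -0.409], [0.169, -0.48, -0.409], [0.169, -0.48, -0.409], [0.169, -0.48, -0.409], [0.169, -0.48, -0.409], [0.169, -0.48, -0.409], [0.169, -0.48, -0.409], [0.169, -0.48, -0.409], [0.169, -0.48, -0.409]]' --jaw '[0.6, 0.6, 0.6, 0.4, 0, 0, 0, 0, 0, 0, 0, 0, 0, 0]'

```text
t: 13.3
eef_pos: [0.5499, -0.0201, 0.349]
tool_rot: [0.728, 0.686, 0.001, -0.001]
ft_force: [0.0, 0.3, 0.0]
grip_width: 0.0003
grasp_force: 0.0
```

play_rows --translation '[[0.631, -0.128, 0], [0.631, -0.128, 0], [0.631, -0.128, 0], [0.631, -0.128, 0], [0.631, -0.128, 0], [0.631, -0.128, 0.258], [0.631, -0.128, 0.258], [0.631, -0.128, 0.258], [0.631, -0.128, 0.258]]' --rotation '[[0, 0, 0], [0, 0, 0], [0, 0, 0], [0, 0, 0], [0, 0, 0], [0, 0, 0], [0, 0, 0], [0, 0, 0], [0, 0, 0]]' --jaw '[0, 0, 0, 0, 0, 0, 0, 0, 0]'

```text
t: 14.05
eef_pos: [0.5224, 0.1699, 0.2722]
tool_rot: [0.728, 0.685, -0.001, -0.001]
ft_force: [1.3, -1.0, 0.9]
grip_width: 0.0002
grasp_force: 0.0
```

Run:
```python
from h import *
hinge=hole+ex*.140+ey*.024
Rp=tool(-Z,ex);r=.191
P=lambda th:hinge+ex*(-r*np.cos(th)+.011*np.sin(th))+Z*(r*np.sin(th)+.011*np.cos(th)+.025)
for th in (.716,.6,.45,.3,.15,0,-.012): print(th,end=" ");go(P(th),Rp)
```

```text
0.716 trans [0.0047, -0.0038, 0.1784] rot [-0.0018, -0.0006, -0.002]
0.6 trans [0.0045, -0.0521, 0.2344] rot [-0.0018, -0.0006, -0.002]
0.45 trans [0.0043, -0.1044, 0.3143] rot [-0.0018, -0.0006, -0.002]
0.3 trans [0.0041, -0.1443, 0.4012] rot [-0.0018, -0.0006, -0.002]
0.15 trans [0.0039, -0.1706, 0.4931] rot [-0.0018, -0.0006, -0.002]
0 trans [0.0038, -0.183, 0.5878] rot [-0.0018, -0.0006, -0.002]
-0.012 trans [0.0038, -0.1834, 0.5955] rot [-0.0018, -0.0006, -0.002]
```

play_rows --translation '[[0.004, 0, 0.09], [0.004, -0.004, 0.15], [0.004, -0.03, 0.19], [0.004, -0.052, 0.234], [0.004, -0.08, 0.275], [0.004, -0.104, 0.314], [0.004, -0.125, 0.357], [0.004, -0.144, 0.401], [0.004, -0.158, 0.447], [0.004, -0.171, 0.493], [0.004, -0.178, 0.54], [0.004, -0.182, 0.565], [0.004, -0.183, 0.58], [0.004, -0.183, 0.588], [0.004, -0.183, 0.588], [0.004, -0.183, 0.588]]' --rotation '[[0, 0, 0], [0, 0, 0], [0, 0, 0], [0, 0, 0], [0, 0, 0], [0, 0, 0], [0, 0, 0], [0, 0, 0], [0, 0, 0], [0, 0, 0], [0, 0, 0], [0, 0, 0], [0, 0, 0], [0, 0, 0], [0, 0, 0], [0, 0, 0]]' --jaw '[0, 0, 0, 0, 0, 0, 0, 0, 0, 0, 0, 0, 0, 0, 0, 0]'

```text
t: 15.38
eef_pos: [0.4683, 0.1754, 0.0971]
tool_rot: [0.727, 0.686, 0.001, 0.0]
ft_force: [0.3, 0.7, -0.5]
grip_width: 0.0
grasp_force: 0.0
```

play_rows --translation '[[0, 0, 0.004], [0, 0, 0.008], [0, 0, 0.012], [0, 0, 0.016]]' --rotation '[[0, 0, 0], [0, 0, 0], [0, 0, 0], [0, 0, 0]]' --jaw '[0, 0, 0, 0]'

```text
t: 15.72
eef_pos: [0.4682, 0.1756, 0.0934]
tool_rot: [0.727, 0.687, 0.001, 0.001]
ft_force: [-8.6, -2.4, 34.0]
grip_width: 0.0001
grasp_force: 17.3
```

play_rows --translation '[[0, 0, -0.1], [0, 0, -0.2], [0, 0, -0.4], [0, 0, -0.55], [0, 0, -0.7], [0, 0, -0.85], [0, 0, -0.85], [0, 0, -0.85]]' --rotation '[[0, 0, 0], [0, 0, 0], [0, 0, 0], [0, 0, 0], [0, 0, 0], [0, 0, 0], [0, 0, 0], [0, 0, 0]]' --jaw '[0, 0, 0, 0.2, 0.4, 0.6, 0.6, 0.6]'

```text
t: 16.38
eef_pos: [0.4685, 0.1758, 0.3526]
tool_rot: [0.727, 0.687, 0.005, 0.003]
ft_force: [0.2, 0.4, -0.8]
grip_width: 0.0511
grasp_force: 0.0
```

Run:
```python
from h import *
p=snap("wrist","w4");w=cloud(p);C=p["color"].astype(int)
f=hole+ey*.024; f[2]=0
l=(w-f)@np.stack([ex,ey,Z],1)
y=(C[...,0]-C[...,2]>60)&(abs(l[...,1])<.02)&(l[...,0]<.16)&(l[...,0]>-.07)
print("yellow",y.sum(),np.percentile(l[y],[1,50,99],axis=0).round(4).tolist())
b=(l[...,0]<-.03)&(l[...,0]>-.1)&(abs(l[...,1])<.007)&(l[...,2]>.02)&(C.max(2)<70)
for a in (-.09,-.08,-.07,-.06,-.05,-.04):
    k=b&(abs(l[...,0]-a)<.005); print(a,k.sum(),np.median(l[k],axis=0).round(4) if k.sum() else '')
# cheek tops
for s in (-1,1):
    k=(abs(l[...,2]-.083)<.003)&(abs(l[...,1]-s*.018)<.009)&(abs(l[...,0])<.05); print("cheek",s,k.sum(),np.percentile(l[k],[1,50,99],axis=0).round(4).tolist())
M=np.array([.60,-.03,.33]); Rh=tool(-yr,TY); H=O+zr*.102+yr*.006
Rv=tool(-Z,TY)
go(M,Rv); go(H+yr*.11,Rh,(M,Rv)); go(H,Rh,(H+yr*.11,Rh)); print(M,H,H+yr*.11,arm.observe()["q"].round(2))
```

```text
yellow 3125 [[-0.0211, -0.011, 0.0589], [0.0659, 0.0019, 0.072], [0.1506, 0.0104, 0.08]]
-0.09 1153 [-0.0914  0.0009  0.3837]
-0.08 741 [-0.0753  0.0008  0.362 ]
-0.07 446 [-7.49e-02  1.00e-04  3.38e-01]
-0.06 126 [-0.0597  0.      0.068 ]
-0.05 116 [-0.0501 -0.0002  0.0681]
-0.04 129 [-0.0405  0.0001  0.068 ]
cheek -1 519 [[-0.0221, -0.0228, 0.0803], [0.0007, -0.0168, 0.0823], [0.0228, -0.0108, 0.0842]]
cheek 1 565 [[-0.0228, 0.013, 0.0804], [0.0004, 0.0192, 0.0823], [0.0228, 0.0251, 0.0841]]
trans [-0.6595, 0.478, 0.0661] rot [0.0036, -0.0023, 0.4364]
trans [-0.2116, 0.4577, 0.4728] rot [0.0, -0.5, 0.0]
trans [-0.0, -0.0, 0.3667] rot [0.0, 0.0, 0.0]
[ 0.6  -0.03  0.33] [ 0.60571492 -0.22692559  0.11036753] [ 0.65829157 -0.1696046   0.18814928] [0.12 0.24 1.24 0.   1.66 0.18]
```

View pics/w4.png

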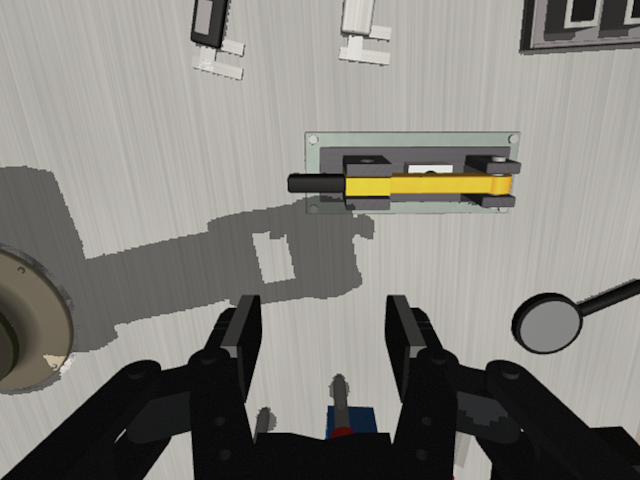

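The arm now lies level between the cheeks, grip at (315,183). Cheek centres agree with the first estimate to about 1 mm.

play_rows --translation '[[-0.66, 0.478, 0.066], [-0.66, 0.478, 0.066], [-0.66, 0.478, 0.066], [-0.66, 0.478, 0.066], [-0.66, 0.478, 0.066], [-0.66, 0.478, 0.066], [-0.66, 0.478, 0.066], [-0.66, 0.478, 0.066], [-0.66, 0.478, 0.066], [-0.66, 0.478, 0.066]]' --rotation '[[0, 0, 0.436], [0, 0, 0.436], [0, 0, 0.436], [0, 0, 0.436], [0, 0, 0.436], [0, 0, 0.436], [0, 0, 0.436], [0, 0, 0.436], [0, 0, 0.436], [0, 0, 0.436]]' --jaw '[0.6, 0.6, 0.6, 0.6, 0.6, 0.6, 0.6, 0.6, 0.6, 0.6]'

```text
t: 17.27
eef_pos: [0.5989, -0.0292, 0.3267]
tool_rot: [0.915, 0.403, 0.0, -0.0]
ft_force: [-0.9, 0.6, 0.4]
grip_width: 0.0513
grasp_force: 0.0
```

play_rows --translation '[[-0.21, 0.458, 0.1], [-0.21, 0.458, 0.2], [-0.21, 0.458, 0.3], [-0.21, 0.458, 0.4], [-0.21, 0.458, 0.473], [-0.21, 0.458, 0.473], [-0.21, 0.458, 0.473], [-0.21, 0.458, 0.473], [-0.21, 0.458, 0.473], [-0.21, 0.458, 0.473]]' --rotation '[[0, -0.2, 0], [0, -0.4, 0], [0, -0.5, 0], [0, -0.5, 0], [0, -0.5, 0], [0, -0.5, 0], [0, -0.5, 0], [0, -0.5, 0], [0, -0.5, 0], [0, -0.5, 0]]' --jaw '[0.6, 0.6, 0.6, 0.6, 0.6, 0.6, 0.6, 0.6, 0.6, 0.6]'

```text
t: 18.1
eef_pos: [0.6584, -0.1691, 0.1871]
tool_rot: [0.846, 0.372, -0.348, 0.155]
ft_force: [-0.1, 0.2, 0.5]
grip_width: 0.0511
grasp_force: 0.0
```

Run:
```python
from h import *
Rh=tool(-yr,TY); H=O+zr*.102+yr*.006
go(H,Rh); s=arm.observe(); print(s["q"].round(2)); pincheck()
```

```text
trans [-0.005, -0.0005, 0.3652] rot [0.002, -0.0024, -0.001]
[-0.22  0.88  0.73 -0.7   1.9   0.42]
head in rest frame 2229 [[-0.0109, 0.0013, 0.0796], [-0.0002, 0.0096, 0.0977], [0.0111, 0.012, 0.118]]
```

play_rows --translation '[[-0.005, 0, 0.1], [-0.005, 0, 0.2], [-0.005, 0, 0.28], [-0.005, 0, 0.33], [-0.005, 0, 0.365], [-0.005, 0, 0.365], [-0.005, 0, 0.365], [-0.005, 0, 0.365], [-0.005, 0, 0.365], [-0.005, 0, 0.365], [-0.005, 0, 0.365], [-0.005, 0, 0.365]]' --rotation '[[0, 0, 0], [0, 0, 0], [0, 0, 0], [0, 0, 0], [0, 0, 0], [0, 0, 0], [0, 0, 0], [0, 0, 0], [0, 0, 0], [0, 0, 0], [0, 0, 0], [0, 0, 0]]' --jaw '[0.6, 0.6, 0.6, 0.6, 0.6, 0.6, 0, 0, 0, 0, 0, 0]' --newtons 60

```text
t: 19.15
eef_pos: [0.6058, -0.227, 0.1097]
tool_rot: [0.846, 0.372, -0.35, 0.155]
ft_force: [0.2, 2.1, 6.5]
grip_width: 0.0219
grasp_force: 58.7
```

Run:
```python
from h import *
s=arm.observe();t0=s["eef_pos"];print(t0,s["grip_width"],s["grasp_force"])
Rh=tool(-yr,TY); H=O+zr*.102+yr*.006
go(H+yr*.10,Rh)
# insertion pre-pose: tool down, tool y=ex ; pin axis 6mm below TCP, tip at -ey 30mm before face; head grip 102 from tip
Ri=tool(-Z,ex); pre=hole-ey*(.102+.03)+Z*.006; up=pre+Z*.18-ey*.06
go(up,Ri,(H+yr*.10,Rh)); go(pre,Ri,(up,Ri)); print(up,pre)
```

```text
[ 0.60575046 -0.22700795  0.10969702] 0.02188247002342454 58.74339111149311
trans [-0.0012, 0.0004, -0.335] rot [0.0012, -0.0006, -0.0005]
trans [-0.1615, -0.6577, -0.1446] rot [-0.1711, 0.4799, -0.413]
trans [0.2, -0.0, 0.6] rot [0.0, 0.0, 0.0]
[ 0.5056696 -0.0440832  0.246    ] [0.5091166 0.0158178 0.066    ]
```

play_rows --translation '[[0, 0, -0.08], [0, 0, -0.16], [0, 0, -0.25], [0, 0, -0.335], [0, 0, -0.335], [0, 0, -0.335]]' --rotation '[[0, 0, 0], [0, 0, 0], [0, 0, 0], [0, 0, 0], [0, 0, 0], [0, 0, 0]]' --jaw '[0, 0, 0, 0, 0, 0]'

```text
t: 19.65
eef_pos: [0.6539, -0.1743, 0.1799]
tool_rot: [0.846, 0.373, -0.349, 0.155]
ft_force: [0.4, 0.3, -2.0]
grip_width: 0.0226
grasp_force: 59.4
```

play_rows --translation '[[-0.1, -0.1, -0.2], [-0.1, -0.2, -0.2], [-0.16, -0.4, -0.145], [-0.16, -0.5, -0.145], [-0.16, -0.6, -0.145], [-0.162, -0.658, -0.145], [-0.162, -0.658, -0.145], [-0.162, -0.658, -0.145], [-0.162, -0.658, -0.145], [-0.162, -0.658, -0.145], [-0.162, -0.658, -0.145], [-0.162, -0.658, -0.145]]' --rotation '[[-0.03, 0.08, -0.07], [-0.06, 0.16, -0.14], [-0.09, 0.24, -0.21], [-0.12, 0.32, -0.28], [-0.15, 0.4, -0.35], [-0.171, 0.48, -0.413], [-0.171, 0.48, -0.413], [-0.171, 0.48, -0.413], [-0.171, 0.48, -0.413], [-0.171, 0.48, -0.413], [-0.171, 0.48, -0.413], [-0.171, 0.48, -0.413]]' --jaw '[0, 0, 0, 0, 0, 0, 0, 0, 0, 0, 0, 0]'

```text
t: 20.65
eef_pos: [0.505, -0.0445, 0.244]
tool_rot: [0.727, 0.686, -0.0, -0.0]
ft_force: [0.1, -0.0, -2.0]
grip_width: 0.0219
grasp_force: 59.4
```

```bash
cat >> h.py <<'E'
def heldpin():
    s=arm.observe();p=snap("wrist","held%d"%int(s["t"]*10));w=cloud(p);C=p["color"].astype(int)
    Tr=R.from_quat(s["tool_rot"]);l=Tr.inv().apply(w.reshape(-1,3)-s["eef_pos"]).reshape(w.shape)
    m=(l[...,0]>.02)&(l[...,0]<.11)&(abs(l[...,1])<.02)&(abs(l[...,2]-.006)<.025)
    out=[]
    for a in np.arange(.025,.106,.01):
        k=m&(l[...,0]>=a)&(l[...,0]<a+.01)
        if k.sum()>20: q=l[k];out.append([a+.005,(np.percentile(q[:,1],2)+np.percentile(q[:,1],98))/2,np.percentile(q[:,2],3)+.007,k.sum()]);print(np.round(out[-1],4))
    k=m&(l[...,0]>.05);print("tip x",np.percentile(l[k][:,0],99.8) if k.sum() else None)
    hk=(C[...,0]-C[...,1]>50)&(abs(l).max(2)<.06);print("head",np.percentile(l[hk],[2,98],axis=0).round(4).tolist())
    f=hole+ey*.024; f[2]=0; L=(w-f)@np.stack([ex,ey,Z],1)
    k=(abs(L[...,2]-.083)<.003)&(abs(L[...,1]+.018)<.009)&(abs(L[...,0])<.05); print("cheek top",k.sum(),np.percentile(L[k],[1,50,99],axis=0).round(4).tolist() if k.sum() else "")
E
python3 - <<'E'
from h import *
s=arm.observe();print(s["eef_pos"],s["tool_rot"],s["ft_force"].round(1)); heldpin()
Ri=tool(-Z,ex); pre=hole-ey*(.102+.03)+Z*.006; go(pre,Ri)
E
```

```text
[ 0.50495825 -0.04447073  0.24398158] [ 7.27465659e-01  6.86143887e-01 -4.27625426e-04 -3.13171906e-04] [ 0.1 -0.  -2. ]
[3.000e-02 1.000e-04 6.300e-03 1.072e+03]
[4.000e-02 1.000e-04 6.400e-03 1.182e+03]
[5.000e-02 0.000e+00 6.500e-03 1.267e+03]
[ 6.000e-02 -1.000e-04  6.400e-03  1.366e+03]
[ 7.000e-02 -3.000e-04  6.400e-03  1.468e+03]
[ 8.000e-02 -3.000e-04  6.400e-03  1.632e+03]
[ 9.000e-02 -4.000e-04  6.500e-03  1.663e+03]
[ 1.00e-01 -4.00e-04  8.10e-03  7.52e+02]
tip x 0.10099698886509625
head [[-0.0171, -0.0101, -0.0056], [0.0209, 0.0111, 0.0033]]
cheek top 0 
trans [0.2008, 0.0022, 0.5936] rot [-0.0005, 0.0, -0.0002]
```

play_rows --translation '[[0.2, 0.002, 0.1], [0.2, 0.002, 0.2], [0.2, 0.002, 0.3], [0.2, 0.002, 0.4], [0.2, 0.002, 0.5], [0.2, 0.002, 0.55], [0.2, 0.002, 0.592], [0.2, 0.002, 0.592], [0.2, 0.002, 0.592], [0.2, 0.002, 0.592]]' --rotation '[[0, 0, 0], [0, 0, 0], [0, 0, 0], [0, 0, 0], [0, 0, 0], [0, 0, 0], [0, 0, 0], [0, 0, 0], [0, 0, 0], [0, 0, 0]]' --jaw '[0, 0, 0, 0, 0, 0, 0, 0, 0, 0]'

```text
t: 21.53
eef_pos: [0.5099, 0.0157, 0.0678]
tool_rot: [0.727, 0.687, 0.001, 0.001]
ft_force: [0.4, 1.1, -1.4]
grip_width: 0.0224
grasp_force: 59.4
```

Run:
```python
from h import *
heldpin(); s=arm.observe();print(s["eef_pos"],s["ft_force"].round(1))
Ri=tool(-Z,ex)
for d in (.03,.0,-.03,-.078): go(hole-ey*(.1015+d)+Z*.0064,Ri)
```

```text
[3.000e-02 1.000e-04 6.300e-03 1.077e+03]
[4.000e-02 1.000e-04 6.300e-03 1.176e+03]
[5.000e-02 0.000e+00 6.400e-03 1.276e+03]
[ 6.000e-02 -1.000e-04  6.400e-03  1.353e+03]
[ 7.000e-02 -3.000e-04  6.400e-03  1.469e+03]
[ 8.000e-02 -3.000e-04  6.400e-03  1.638e+03]
[ 9.000e-02 -4.000e-04  6.500e-03  1.667e+03]
[ 1.00e-01 -4.00e-04  8.20e-03  7.43e+02]
tip x 0.10093350704753544
head [[-0.0171, -0.0101, -0.0056], [0.0208, 0.0111, 0.0029]]
cheek top 0 
[0.50990805 0.01557878 0.06800103] [-0.2 -0.3 -0.9]
trans [0.0023, -0.0027, 0.0053] rot [0.0015, -0.0, 0.0003]
trans [0.1023, -0.0026, 0.0053] rot [0.0015, -0.0, 0.0003]
trans [0.2023, -0.0026, 0.0053] rot [0.0015, -0.0, 0.0003]
trans [0.3623, -0.0025, 0.0053] rot [0.0015, -0.0, 0.0003]
```

```bash
ls -t pics | head -1; cp pics/$(ls -t pics | head -1) pics/pre.png
```

```text
held215.png
```

View pics/pre.png

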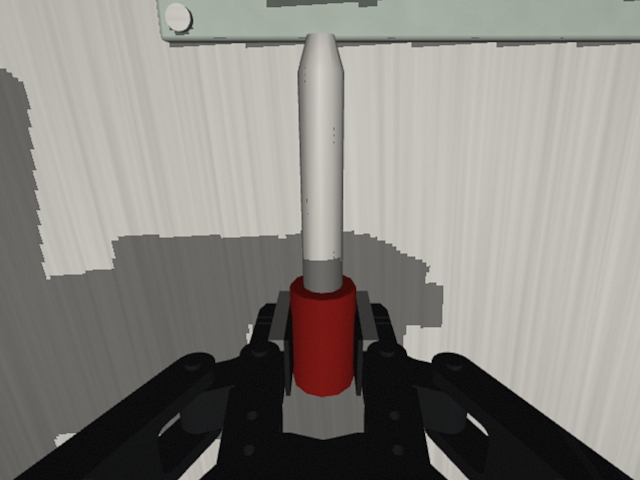

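The pin is level and straight in the jaws, its nose at (321,38) short of the fixture base. I'm now advancing it gently.

play_rows --translation '[[0.02, -0.002, 0.005], [0.05, -0.002, 0.005], [0.075, -0.002, 0.005], [0.09, -0.002, 0.005], [0.1, -0.002, 0.005], [0.11, -0.002, 0.005], [0.12, -0.002, 0.005], [0.12, -0.002, 0.005]]' --rotation '[[0, 0, 0], [0, 0, 0], [0, 0, 0], [0, 0, 0], [0, 0, 0], [0, 0, 0], [0, 0, 0], [0, 0, 0]]' --jaw '[0, 0, 0, 0, 0, 0, 0, 0]'

```text
t: 22.25
eef_pos: [0.5108, 0.052, 0.0656]
tool_rot: [0.727, 0.687, 0.0, 0.0]
ft_force: [0.3, -0.1, -0.9]
grip_width: 0.0222
grasp_force: 59.4
```

play_rows --translation '[[0.008, 0, 0], [0.014, 0, 0], [0.02, 0, 0], [0.026, 0, 0], [0.026, 0, 0]]' --rotation '[[0, 0, 0], [0, 0, 0], [0, 0, 0], [0, 0, 0], [0, 0, 0]]' --jaw '[0, 0, 0, 0, 0]'

```text
t: 22.67
eef_pos: [0.5115, 0.0595, 0.0658]
tool_rot: [0.727, 0.687, 0.001, 0.0]
ft_force: [0.9, 0.5, -0.3]
grip_width: 0.0224
grasp_force: 59.4
```

Run:
```python
from h import *
s=arm.observe(); print(s["ft_force"].round(1),s["ft_torque"].round(2))
d=s["eef_pos"]-hole; print("tip depth",d@ey+.1015,"x",d@ex,"z",d[2]-.0064)
```

```text
[ 0.9  0.5 -0.3] [ 0.08 -0.13 -0.07]
tip depth 0.013271989022722669 x -0.00010538554567935623 z -0.0006467180520945666
```

play_rows --translation '[[0.008, 0, 0], [0.016, 0, 0], [0.024, 0, 0], [0.032, 0, 0], [0.04, 0, 0], [0.048, 0, 0], [0.056, 0, 0], [0.064, 0, 0], [0.072, 0, 0], [0.08, 0, 0], [0.08, 0, 0]]' --rotation '[[0, 0, 0], [0, 0, 0], [0, 0, 0], [0, 0, 0], [0, 0, 0], [0, 0, 0], [0, 0, 0], [0, 0, 0], [0, 0, 0], [0, 0, 0], [0, 0, 0]]' --jaw '[0, 0, 0, 0, 0, 0, 0, 0, 0, 0, 0]'

```text
t: 23.58
eef_pos: [0.5128, 0.0837, 0.0657]
tool_rot: [0.727, 0.687, 0.001, 0.0]
ft_force: [2.5, 1.0, -1.0]
grip_width: 0.0225
grasp_force: 59.3
```

play_rows --translation '[[0.008, 0, 0], [0.016, 0, 0], [0.024, 0, 0], [0.032, 0, 0], [0.04, 0, 0], [0.048, 0, 0], [0.056, 0, 0], [0.064, 0, 0], [0.072, 0, 0], [0.08, 0, 0], [0.09, 0, 0], [0.1, 0, 0], [0.11, 0, 0], [0.11, 0, 0]]' --rotation '[[0, 0, 0], [0, 0, 0], [0, 0, 0], [0, 0, 0], [0, 0, 0], [0, 0, 0], [0, 0, 0], [0, 0, 0], [0, 0, 0], [0, 0, 0], [0, 0, 0], [0, 0, 0], [0, 0, 0], [0, 0, 0]]' --jaw '[0, 0, 0, 0, 0, 0, 0, 0, 0, 0, 0, 0, 0, 0]'

```text
t: 24.75
eef_pos: [0.5146, 0.1169, 0.0657]
tool_rot: [0.727, 0.687, 0.001, 0.0]
ft_force: [4.4, 0.7, -1.9]
grip_width: 0.0223
grasp_force: 59.2
```

Run:
```python
from h import *
s=arm.observe(); print(s["ft_force"].round(1),s["ft_torque"].round(2))
d=s["eef_pos"]-hole; print("tip depth",d@ey+.1015,"x",d@ex,"z",d[2]-.0064)
```

```text
[ 4.4  0.7 -1.9] [-0.06 -0.62 -0.22]
tip depth 0.07068795002072899 x -0.00033421837760224 z -0.0007389822060342418
```

play_rows --translation '[[0.008, 0.001, 0], [0.016, 0.002, 0], [0.022, 0.002, 0], [0.026, 0.002, 0], [0.03, 0.002, 0], [0.033, 0.002, 0], [0.033, 0.002, 0]]' --rotation '[[0, 0, 0], [0, 0, 0], [0, 0, 0], [0, 0, 0], [0, 0, 0], [0, 0, 0], [0, 0, 0]]' --jaw '[0, 0, 0, 0, 0, 0, 0]'

```text
t: 25.33
eef_pos: [0.5155, 0.1264, 0.0656]
tool_rot: [0.727, 0.687, 0.0, -0.0]
ft_force: [1.4, 0.4, -1.9]
grip_width: 0.0221
grasp_force: 59.3
```

play_rows --translation '[[0.003, 0, 0], [0.006, 0, 0], [0.009, 0, 0], [0.009, 0, 0]]' --rotation '[[0, 0, 0], [0, 0, 0], [0, 0, 0], [0, 0, 0]]' --jaw '[0, 0, 0, 0]'

```text
t: 25.67
eef_pos: [0.5156, 0.1274, 0.0656]
tool_rot: [0.727, 0.687, -0.001, 0.001]
ft_force: [-0.8, -11.2, 0.1]
grip_width: 0.0222
grasp_force: 59.4
```

Head is home (−11 N in y). I'm releasing and retracting.

play_rows --translation '[[0, 0, 0], [0, 0, 0], [0, 0, 0], [0, 0, 0], [0, 0, 0], [0, 0, 0], [0, 0, -0.05], [0, 0, -0.1], [0, 0, -0.2], [-0.05, 0, -0.3], [-0.2, 0, -0.45], [-0.4, 0, -0.6], [-0.5, 0, -0.7], [-0.5, 0, -0.7], [-0.5, 0, -0.7], [-0.5, 0, -0.7]]' --rotation '[[0, 0, 0], [0, 0, 0], [0, 0, 0], [0, 0, 0], [0, 0, 0], [0, 0, 0], [0, 0, 0], [0, 0, 0], [0, 0, 0], [0, 0, 0], [0, 0, 0], [0, 0, 0], [0, 0, 0], [0, 0, 0], [0, 0, 0], [0, 0, 0]]' --jaw '[0.6, 0.6, 0.6, 0.6, 0.6, 0.6, 0.6, 0.6, 0.6, 0.6, 0.6, 0.6, 0.6, 0.6, 0.6, 0.6]'

```text
t: 27.0
eef_pos: [0.5077, -0.0231, 0.2777]
tool_rot: [0.728, 0.685, 0.001, 0.002]
ft_force: [0.4, 0.4, -0.0]
grip_width: 0.0515
grasp_force: 0.0
```

Run:
```python
from h import *
for n in ("wrist","scene"):
    p=snap(n,"end_"+n);w=cloud(p);C=p["color"].astype(int)
    f=hole+ey*.024; f[2]=0; l=(w-f)@np.stack([ex,ey,Z],1)
    near=(abs(l[...,0])<.03)&(l[...,2]>.02)&(l[...,2]<.11)
    k=near&(C[...,0]-C[...,1]>50)&(C[...,2]<C[...,0]-50)&(l[...,1]<-.015)&(l[...,1]>-.09)&(abs(C[...,1]-C[...,2])<30)
    print(n,"head",k.sum(),np.percentile(l[k],[2,50,98],axis=0).round(4).tolist() if k.sum() else '')
    k=near&(l[...,1]>.029)&(l[...,1]<.05)&(abs(l[...,0])<.012)&(l[...,2]>.04)&(l[...,2]<.075); print("nose",k.sum(),np.percentile(l[k],[2,98],axis=0).round(4).tolist() if k.sum() else '')
    k=(C[...,0]-C[...,2]>60)&(C[...,1]-C[...,2]>40)&(abs(l[...,1])<.012)&(l[...,0]>.03)&(l[...,0]<.11); 
    if k.sum(): print("arm slope",np.polyfit(l[k][:,0],l[k][:,2],1) )
print(arm.observe()["t"],arm.observe()["ft_force"])
```

```text
wrist head 1015 [[-0.0101, -0.0632, 0.0593], [0.0006, -0.0524, 0.0683], [0.0114, -0.0416, 0.0711]]
nose 0 
scene head 134 [[-0.0003, -0.0612, 0.0548], [0.0102, -0.0419, 0.0663], [0.0159, -0.0227, 0.0719]]
nose 49 [[-0.0015, 0.0305, 0.0529], [0.0109, 0.0498, 0.0676]]
arm slope [0.01073178 0.07112569]
27.1 [ 0.20329629  0.14250603 -1.16724833]
```

View pics/end_wrist.png

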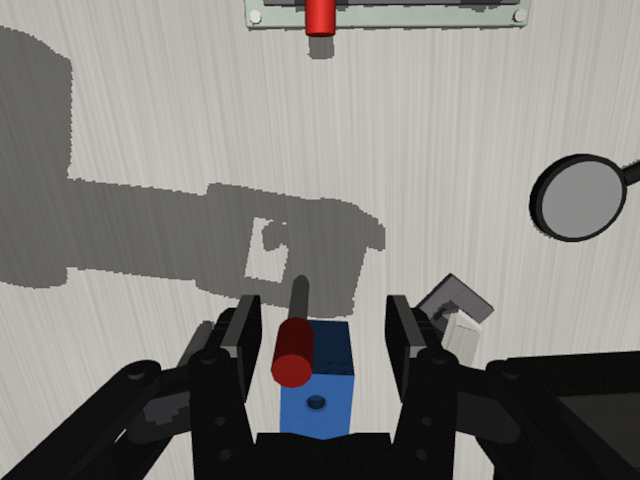

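The red head (320,15) sits against the cheek, spanning y −24 to −63 mm, with the nose showing beyond the far cheek. The gripper is clear and the V-rest is empty.

```bash
python3 -c "
from bench import arm
print(arm.finish_job())"
```

```text
the job is handed in; nothing more can be done
None
```

I handed the job in at about 27 s: the clamp arm is down, and the red pin was laid in the V-rest, taken again and pushed home through both cheeks and the arm, then let go; the last measurements agree, but no verdict was returned.

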